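Load the insulation test station

TASK

Load the insulation test station: lift its clear cover right up, stand the thick capacitor in the round nest, the transformer in the long nest and the large square relay in the square nest, each flat on the floor of its nest and upright, then lower the cover fully closed. The slim capacitor and the small narrow relay are for another order: leave them standing where they are.

Things in the scene. Friction and masses are not known exactly. Their poses are not given: they have to be found in the camera images.
- capacitor_center (a point): The thick capacitor: dark grey upright can, 35 mm diameter, can 40 mm tall plus two small aluminium screw terminals on top (45 mm in all), silver ring near the top. Loose, 50 to 100 g. Point at its centre, 22.5 mm above its underside; z up.
- transformer_center (a point): Small open-frame transformer: steel foot plate 60 x 36 x 3 mm, dark steel core 52 x 20 mm, 40 mm tall, with an ochre winding block 32 x 34 mm around its middle (from 8.5 to 34.5 mm above the underside). Loose, 0.18 to 0.35 kg. Point at its centre, 20 mm above its underside; x along the 60 mm length, y across (the winding is 34 mm wide along y, with flat sides to grip), z up.
- relay_center (a point): The large square relay: clear dust cover on a black base, copper coil inside, 34 x 34 mm and 45 mm tall. Loose, 60 to 130 g. Point at its centre, 22.5 mm above its underside; x and y square to its sides, z up.
- slim_capacitor_center (a point): Look-alike, stays where it is: slim capacitor, the same build and height (45 mm) but 24 mm diameter. Loose. Point at its centre, 22.5 mm above its underside.
- small_relay_center (a point): Look-alike, stays where it is: small narrow relay, clear cover on a black base, 28 x 20 mm and 36 mm tall. Loose. Point at its centre, 18 mm above its underside.
- nest_round_floor (a point): Round nest: white round dish, 51 mm inside diameter, 59 mm outside, on the station's deck. Point: centre of the floor (upper face), 50 mm above the table; z up, x along the station depth towards the hinge, y along its width. Floor 5 mm thick on the station deck; the 4 mm wall rises 8 mm above the floor. The three nests stand side by side along y about 80 mm apart, in any order.
- nest_long_floor (a point): Long nest: white oblong dish, inside 76 mm along x by 52 mm along y. Point: centre of the floor (upper face), 50 mm above the table; z up, x along the station depth towards the hinge, y along its width. Floor 5 mm thick on the station deck; the 4 mm wall rises 8 mm above the floor. 
- nest_square_floor (a point): Square nest: white square dish, inside 50 x 50 mm. Point: centre of the floor (upper face), 50 mm above the table; z up, x along the station depth towards the hinge, y along its width. Floor 5 mm thick on the station deck; the 4 mm wall rises 8 mm above the floor. 
- cover (a joint): Angle of the clear cover, rad: 0 closed, growing as its front (handle side) swings up and back, end stop 1.75. Stiff friction hinge: stays where left, about 4 N at the handle to move. May start ajar (to 0.25). Cover 130 mm deep, 260 wide, 68 high above the deck, open below; hinge axis along the rear of the deck, 45 mm above the table. From 1.6 rad on it stands wholly behind its hinge line.
- cover_handle (a point): Middle of the cover handle: black round bar, 10 mm diameter, 120 mm long, 38 mm out from the front face, 18 mm below the cover top, 95 mm above the table when closed. Frame turns with the cover: closed, x points level from handle to hinge, y along the bar, z up; open 90 degrees, x points down. In this frame the hinge axis (parallel to y) is at x = +168 mm, z = -50 mm.

How it is judged:
By the outcome, as a careful person would: the job done as asked, in the order asked, and still so for the second after the job is handed in, with the robot touching nothing.
It also fails if it takes over 131 s, if anything falls off the work surface, if the arm or the gripper's body presses on something with over 40 N, if the wrist force passes 120 N, or if a joint passes its speed limit or range.

ROBOT

A 6-joint arm with a two-finger parallel gripper is mounted at the origin on the work surface. World frame = base frame: x ahead of the robot, y to its left, z up, the work surface at z = 0. Lengths are in mm, angles in rad, forces in N, time in s.
With the tool pointing down it reaches from about 275 to 1000 mm from the base axis. Payload 8.4 kg.
Tool frame: the origin (TCP) lies between the finger pads; the fingertips stand r.tips_ahead ahead of it and the grasp point (between the pads) lies 6 mm ahead of it (r.tips_ahead is the distance from the TCP to the fingertips, in mm); z points along the fingers, y is the line along which they close (so a half turn about z gives the same grasp; the last joint's range is limited). The gripper opens to 85 mm and grips with 20 to 120 N. Pads are 22 mm wide; open, the fingers measure 114 mm over their backs; the gripper's body (76 mm by 85 mm) begins 54 mm behind the grasp point. The pads swing forward as they close: fully open they stand 13 mm farther back than shut.
Start: joints at [-1.247, 0.353, 1.633, -0, 1.155, -0.002], TCP at [200.04, -592.125, 256.281] pointing down, gripper open.
Joint ranges: [-2.63, 2.63], [-0.92, 2.1], [0.06, 2.66], [-1.3, 4.44], [0, 2.69], [-3.02, 3.02]. Speed limits (rad/s): [2.22, 2.22, 2.79, 3.14, 3.14, 3.14].

INTERFACE

Orientations are given as [roll, pitch, yaw] about the fixed x, y, z axes, in that order (R = Rz(yaw) Ry(pitch) Rx(roll)).
In Python, from rig import r gives the robot as it stands.
- The arm moves only by the tool carry_out, never from a script. Its arguments are lists of equal length, an entry for each row: "delta_pos": the shift along the tool's x, y, z in m, a list of three; "rot": the turn, a rotation vector about the tool's x, y, z in degrees, a list of three. A call has 1 to 8 rows; each row is the pose to reach, as a shift and turn from the pose commanded when the call began, along the tool's axes at that moment; what a row does not reach only later rows make up. A row lasts 1/8 s, in which the tool goes at most 62.5 mm and 10.7 degrees, less where a joint would pass 70% of its speed; a pose out of reach is approached as far as the arm can. A call with a gripper value outside its range is refused whole. "claw" is the finger opening in m, from 0 to 0.0854, set as the call begins (left out, the last holds). The fingers move at their own pace and stop on an object; "grip_force" is the grip in N (left out, the last holds). Time passes only in rows, so rows that repeat a pose let the fingers close. It gives the time, the measured TCP pose, the force, the opening and the grip force at its end, in the units of the state.
- r.sense(): the state, without advancing time (a new reading comes with each control period).
- r.grab_frame(name): name is "scene" or "top" or "wrist"; returns the picture (384x512x3 uint8, blue, green, red); there is no depth.
- r.camera_info(name): a dict with "fx", "fy", "cx", "cy" (pixels), "pose" (4x4, takes a point from camera to world coordinates); the wrist camera has in their place "hand_eye" (4x4, takes a point from camera to tool coordinates, whose origin is the TCP and whose axes are the flange's). Camera axes: x right, y down, z forward; pixel columns grow to the right and rows downward; lengths in mm; the calibration is good to about 2 mm. The wrist camera is an equidistant fisheye: a pixel r from the principal point sees the ray r / f radians off the axis. A picture is of the moment at which its call begins: read the wrist's pose just before it. camera_info takes no time and is no camera call.
- r.sign_off(): hands the job in; it is judged then, once.
Trained networks look in the newest picture that a camera, given by its name, has taken for a name from the list of things; names that differ only in an ending like _2 or _b are one class to them, and where a whole thing is asked for, a point or a joint stands for the part that bears it (a point fixed in the world has none). Each returns a list of dicts, best first, with "p" (0 to 1); they miss things now and then, are a little off and sometimes report something else, mostly with a low value. They report only what shows in the picture. A call takes as long as a camera call.
- r.recognise(thing, camera): "box" ([left, top, right, bottom] in pixels, round what is visible of it).
- r.cut_out(thing, camera): "mask" (384x512 bool, what is visible of it) and "box" ([left, top, right, bottom] in pixels, round what is visible of it).
The state is a dict: "clock": time; "qpos": joint angles; "qvel": joint speeds; "joint_efforts": joint torques, N m; "eef_pos": TCP position; "tcp_rot": TCP orientation; "contact_force": force on the tool from outside, world axes, zero at the start; "wrist_torque": the same for the moment, N m; "opening": opening from 0.0 (shut) to 1.0 (fully open); "grasp_force": force on a finger pad.
Only numpy, scipy, OpenCV 4.12 (cv2) and the standard library are available. Lean on these libraries where they do the work, as an engineer would, in place of code of your own. Each camera call takes 0.05 s, during which the arm holds its last target. There are 200 camera calls.

## Working session

There is one attempt and no reset: what is moved stays moved. The work goes in short steps, Python scripts to look and compute and a tool call to move; the robot and the scene stay as the last step left them, time stands still between calls to the robot, and variables do not carry over. Pictures are saved under pics/ and viewed, at most 14 in all, crops included, and the job is handed in when it is done.

Besides the shell and the picture viewer there is one more tool, called as name(argument=value, ...) on one line, values as JSON. carry_out: Moves the arm, as the interface text tells. Its arguments: {"type":"object","properties":{"delta_pos":{"type":"array","items":{"type":"array","items":{"type":"number"}}},"rot":{"type":"array","items":{"type":"array","items":{"type":"number"}}},"claw":{"type":"number"},"grip_force":{"type":"number"}},"required":["delta_pos","rot"]}

```bash
mkdir -p pics; ls
python3 - <<'E'
from rig import r
import cv2,numpy as np
print(r.sense()); print(r.tips_ahead)
for n in("scene","top"):
    cv2.imwrite(f"pics/{n}0.png",r.grab_frame(n))
    c=r.camera_info(n);print(n,c['fx'],c['fy'],c['cx'],c['cy'],np.round(c['pose'],3).tolist())
    for t in("capacitor_center","transformer_center","relay_center","slim_capacitor_center","small_relay_center","cover_handle","nest_round_floor","nest_long_floor","nest_square_floor"):
        print(t,[(np.round(d['box']).tolist(),round(d['p'],2)) for d in r.recognise(t,n)[:3]])
print(r.camera_info("wrist"),r.sense()['clock'])
E
```

```text
pics
{'clock': 0.0, 'qpos': array([-1.24743400e+00,  3.53647958e-01,  1.63412685e+00, -1.89842096e-05,
        1.15519006e+00, -2.36236764e-03]), 'qvel': array([ 8.36461426e-04, -6.95179416e-04,  3.39098460e-04, -3.17304939e-05,
       -3.56250721e-03, -2.87515312e-04]), 'joint_efforts': array([ 2.08784641e-04, -6.05257630e+01, -3.42069054e+01,  1.89215342e-05,
        9.38325509e-03, -4.09258257e-05]), 'eef_pos': array([ 199.87627249, -591.71952899,  255.56488989]), 'tcp_rot': array([-3.14022041e+00,  1.41158811e-05,  3.25732384e-01]), 'contact_force': array([-0.18252523, -0.28750365,  0.18889904]), 'wrist_torque': array([-0.00664572, -0.00953345,  0.06396784]), 'grasp_force': 0.0, 'opening': 1.001292868348525}
25.0
scene 414.40103622065135 414.40103622065135 259.5027808156419 191.7231445617435 [[0.713, 0.44, -0.547, 1064.634], [0.702, -0.445, 0.556, -522.347], [0.001, -0.78, -0.626, 684.753], [0.0, 0.0, 0.0, 1.0]]
capacitor_center [([221.0, 236.0, 232.0, 257.0], 0.88)]
transformer_center [([158.0, 302.0, 185.0, 341.0], 0.63)]
relay_center [([96.0, 247.0, 115.0, 280.0], 0.85)]
slim_
[... 581 characters left out ...]
0], 0.48)]
slim_capacitor_center [([367.0, 205.0, 380.0, 216.0], 0.52)]
small_relay_center [([290.0, 154.0, 303.0, 166.0], 0.58)]
cover_handle [([122.0, 168.0, 237.0, 256.0], 0.6)]
nest_round_floor []
nest_long_floor []
nest_square_floor []
{'fx': 297.3186396354542, 'fy': 297.3186396354542, 'cx': 254.7344704203797, 'cy': 189.80649879553383, 'hand_eye': array([[ 3.46894218e-04, -9.57058781e-01, -2.89893719e-01,
         7.39189773e+01],
       [ 9.99999131e-01, -3.67981049e-05,  1.31811019e-03,
         7.06193780e-01],
       [-1.27217647e-03, -2.89893925e-01,  9.57057937e-01,
        -1.18011608e+02],
       [ 0.00000000e+00,  0.00000000e+00,  0.00000000e+00,
         1.00000000e+00]])} 1.0
```

Run:
```python
import cv2
a=cv2.imread("pics/top0.png");cv2.imwrite("pics/top0c.png",cv2.resize(a[110:290,100:400],(800,480),interpolation=cv2.INTER_CUBIC))
a=cv2.imread("pics/scene0.png");cv2.imwrite("pics/scene0c.png",cv2.resize(a[90:360,60:400],(755,600),interpolation=cv2.INTER_CUBIC))
```

```text
(no output)
```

View pics/top0c.png

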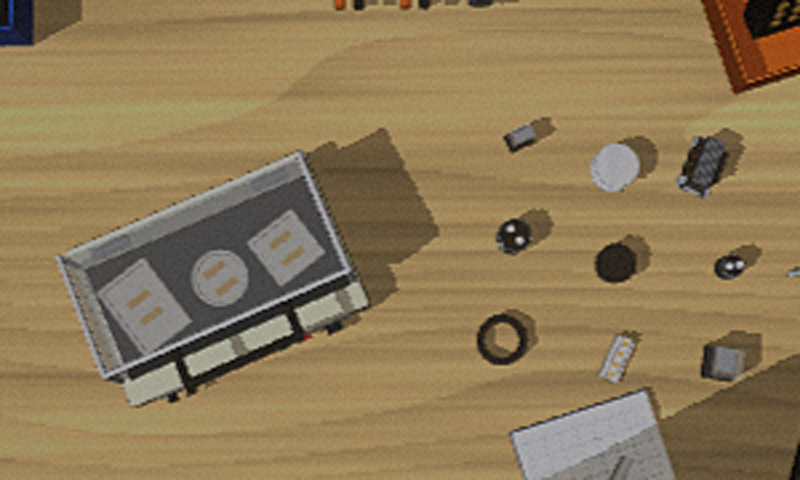

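View pics/scene0c.png

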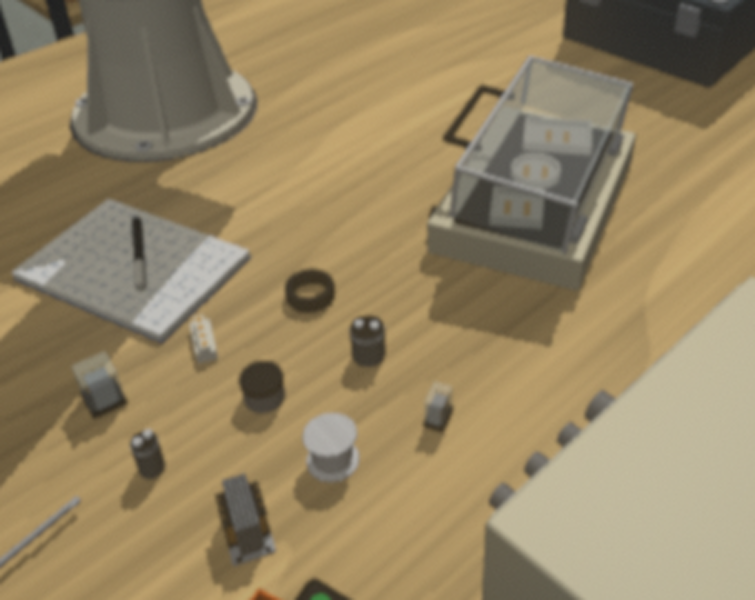

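The top view shows the station at the left: long nest at crop (145,305), round at (220,278), square at (287,246), and the handle on the robot side. The parts stand on the right. In the scene view the handle bar runs from about (447,140) to (485,88) in the crop.

```bash
cat > h.py <<'E'
from rig import r
import numpy as np, cv2
from scipy.spatial.transform import Rotation as Ro
def ray(n,px):
    c=r.camera_info(n); u=(np.array(px,float)-[c['cx'],c['cy']])/c['fx']
    if n=='wrist':
        s=r.sense(); T=np.eye(4);T[:3,:3]=Ro.from_euler('xyz',s['tcp_rot']).as_matrix();T[:3,3]=s['eef_pos']
        P=T@c['hand_eye']; a=np.hypot(*u); d=np.r_[u*np.sin(a)/max(a,1e-9),np.cos(a)]
    else: P=c['pose']; d=np.r_[u,1]
    return P[:3,3],P[:3,:3]@d
def onz(n,px,z):
    o,d=ray(n,px); return o+d*(z-o[2])/d[2]
def tri(*obs):
    A=np.zeros((3,3));b=np.zeros(3)
    for n,px in obs:
        o,d=ray(n,px);d=d/np.linalg.norm(d);M=np.eye(3)-np.outer(d,d);A+=M;b+=M@o
    p=np.linalg.solve(A,b)
    return p,[np.linalg.norm(np.cross(p-ray(n,px)[0],ray(n,px)[1]/np.linalg.norm(ray(n,px)[1]))) for n,px in obs]
def go(p,yaw):
    "shift (mm, tool axes) and turn to reach TCP p, tool down, yaw"
    s=r.sense();R=Ro.from_euler('xyz',s['tcp_rot']);t=Ro.from_euler('xyz',[np.pi,0,yaw])
    print('at',s['clock'],np.round(s['eef_pos'],1),np.round(s['tcp_rot'],3),'shift',np.round(R.inv().apply(np.array(p)-s['eef_pos']),1),'rotdeg',np.round((R.inv()*t).as_rotvec(degrees=True),1))
E
python3 - <<'E'
from h import *
c=lambda b:((b[0]+b[2])/2,(b[1]+b[3])/2)
B=dict(cap=([221,236,232,257],[288,194,300,206],22),tr=([158,302,185,341],[356,159,373,182],20),rel=([96,247,115,280],[362,244,378,255],22),slim=([120,283,133,306],[367,205,380,216],22),sr=([250,263,261,284],[290,154,303,166],18))
for k,(s,t,z) in B.items(): print(k,onz('scene',c(s),z).round(),onz('top',c(t),z).round(),tri(('scene',c(s)),('top',c(t)))[0].round())
q=lambda x,y:(100+x/8*3,110+y/8*3)
for k,p in dict(long=(145,305),round=(220,278),sq=(287,246)).items(): print(k,onz('top',q(*p),50).round())
a=cv2.imread("pics/top0.png")[220:270,140:250];b=cv2.imread("pics/scene0.png")[115:185,245:355]
cv2.imwrite("pics/hz.png",np.vstack([cv2.resize(a,(550,250),interpolation=cv2.INTER_CUBIC),cv2.resize(b,(550,350),interpolation=cv2.INTER_CUBIC)]))
E
```

```text
cap [ 569. -121.   22.] [ 551. -118.   22.] [ 555. -115.    7.]
tr [ 637. -318.   20.] [ 634. -321.   20.] [ 635. -319.   19.]
rel [ 425. -332.   22.] [ 409. -329.   22.] [ 410. -330.    8.]
slim [ 526. -344.   22.] [ 519. -342.   22.] [ 520. -343.   15.]
sr [ 666. -128.   18.] [ 667. -127.   18.] [ 666. -127.   18.]
long [484. 273.  50.]
round [511. 195.  50.]
sq [544. 125.  50.]
```

View pics/hz.png

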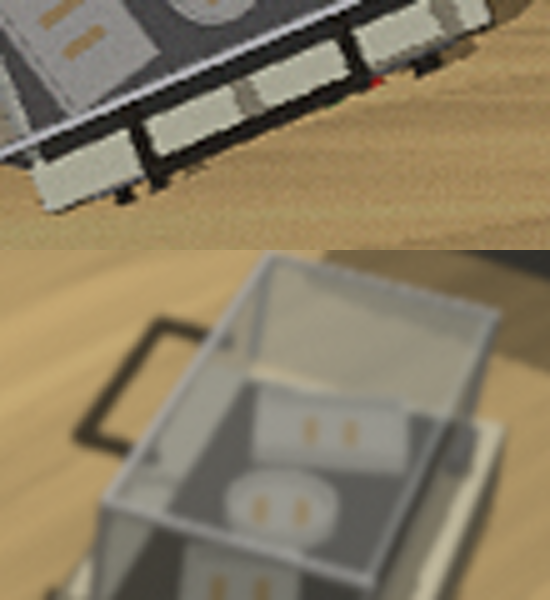

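The zoom shows the handle bar in the top view from about (170,254) to (213,237), and in the scene view from about (277,130) to (262,152).

Run:
```python
from h import *
A=tri(('top',(170,254)),('scene',(277,130)));B=tri(('top',(213,237)),('scene',(262,152)))
print(A,B,np.linalg.norm(A[0]-B[0]),(A[0]+B[0])/2)
d=A[0]-B[0];print('psi',np.arctan2(-d[0],d[1]))
for z in(95,115,137):print(z,onz('top',(191.5,245.5),z))
go((401,145,250),1.96)
```

```text
(array([402.51392433, 219.22070302, 104.82895671]), [np.float64(0.20310478851439764), np.float64(0.20310478851454555)]) (array([448.66990523, 107.98868762, 105.80076938]), [np.float64(3.67312252330286), np.float64(3.6731225233027947)]) 120.43205654001144 [425.59191478 163.60469532 105.31486304]
psi 0.3933294710915113
95 [424.26575474 163.62864871  95.        ]
115 [424.22586264 160.94724475 115.        ]
137 [424.18198133 157.9977004  137.        ]
at 1.0 [ 200.  -592.1  256.3] [3.142 0.    0.326] shift [ 426.3 -634.     6.3] rotdeg [  0.    0.  -93.6]
```

carry_out(delta_pos=[[0.0325,-0.046,0],[0.065,-0.092,0],[0.0975,-0.138,0],[0.13,-0.184,0],[0.1625,-0.23,0],[0.195,-0.276,0],[0.2275,-0.322,0],[0.26,-0.368,0]], rot=[[0,0,-10],[0,0,-20],[0,0,-30],[0,0,-40],[0,0,-50],[0,0,-60],[0,0,-70],[0,0,-80]], claw=0.032, grip_force=30)

```text
clock: 2.0
eef_pos: [328.9, -158.7, 256.7]
tcp_rot: [3.14, 0.001, 1.727]
contact_force: [0.5, 0.2, -0.8]
opening: 0.377
grasp_force: 0.0
```

```bash
python3 -c "
from h import *
go((425,163,240),1.964)"
```

```text
at 2.0 [ 328.9 -158.7  256.7] [3.140e+00 1.000e-03 1.727e+00] shift [302.8 145.   16.6] rotdeg [  0.1   0.  -13.6]
```

carry_out(delta_pos=[[0.05,0.024,0.003],[0.1,0.048,0.006],[0.15,0.072,0.008],[0.2,0.096,0.011],[0.25,0.12,0.014],[0.303,0.145,0.016],[0.303,0.145,0.016]], rot=[[0,0,-3],[0,0,-6],[0,0,-9],[0,0,-12],[0,0,-13.5],[0,0,-13.5],[0,0,-13.5]])

```text
clock: 2.88
eef_pos: [427.2, 164.5, 240.3]
tcp_rot: [3.14, -0.001, 1.962]
contact_force: [-0.4, -0.4, -0.6]
opening: 0.372
grasp_force: 0.0
```

```bash
python3 -c "
from h import *
print(r.sense()['eef_pos'],r.sense()['tcp_rot'])
a=r.grab_frame('wrist');cv2.imwrite('pics/w1.png',cv2.resize(a,(768,576)))
for p in (402.5,219.2,105),(448.7,108,105.5):print(p)
go((425,163,240),1.964)"
```

```text
[427.19340598 164.46274795 240.32716394] [ 3.14039683e+00 -5.75675755e-04  1.96182664e+00]
(402.5, 219.2, 105)
(448.7, 108, 105.5)
at 2.925 [426.3 162.6 240.1] [-3.141  0.     1.961] shift [ 0.9 -1.   0.1] rotdeg [-0.   0.  -0.2]
```

View pics/w1.png

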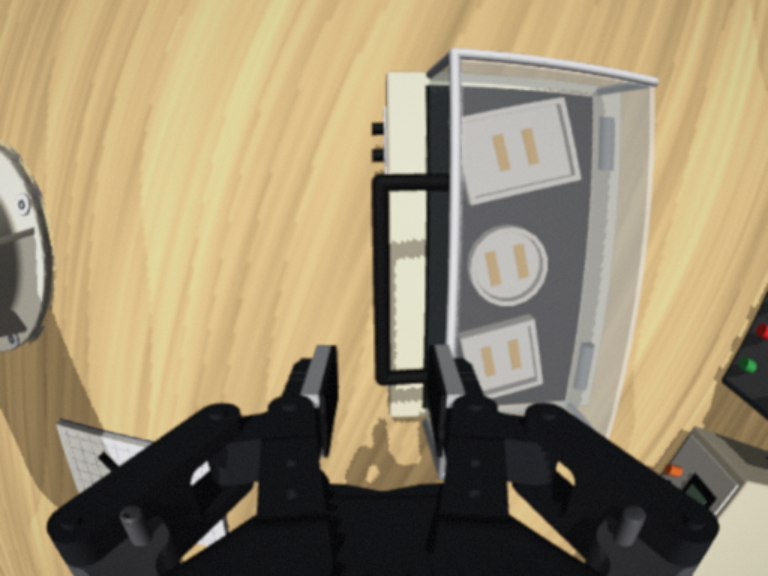

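The wrist view shows the bar at column 381 (of 768), vertical and lined up with the closing midline, with ends at rows 180 and 382. The nests are seen through the cover.

```bash
python3 -c "
from h import *
for z in (95,105,115,130):
  a=onz('wrist',(381/1.5,182/1.5),z);b=onz('wrist',(382/1.5,378/1.5),z);print(z,a.round(1),b.round(1),np.linalg.norm(a-b),(a+b)/2)
go((425.5,163,111),1.964)"
```

```text
95 [404.3 214.1  95. ] [453.7  95.8  95. ] 128.1691954752437 [428.98887244 154.94820462  95.        ]
105 [404.1 214.7 105. ] [451.6 100.9 105. ] 123.29782204757637 [427.82813253 157.81132333 105.        ]
115 [403.9 215.3 115. ] [449.5 106.  115. ] 118.42644861990904 [426.66739262 160.67444203 115.        ]
130 [403.5 216.2 130. ] [446.3 113.7 130. ] 111.11938847840806 [424.92628275 164.96912008 130.        ]
at 2.925 [426.3 162.6 240.1] [-3.141  0.     1.961] shift [  0.7  -0.5 129.1] rotdeg [-0.   0.  -0.2]
```

carry_out(delta_pos=[[0,0,0.05],[0,0,0.09],[0,0,0.115],[0,0,0.13],[0,0,0.13]], rot=[[0,0,0],[0,0,0],[0,0,0],[0,0,0],[0,0,0]])

```text
clock: 3.55
eef_pos: [425.8, 160.3, 109.9]
tcp_rot: [-3.14, 0.0, 1.957]
contact_force: [0.6, 0.1, 0.0]
opening: 0.372
grasp_force: 0.0
```

carry_out(delta_pos=[[0,0,0],[0,0,0],[0,0,0],[0,0,0],[0,0,0],[0,0,0]], rot=[[0,0,0],[0,0,0],[0,0,0],[0,0,0],[0,0,0],[0,0,0]], claw=0)

```text
clock: 4.3
eef_pos: [427.6, 161.4, 111.0]
tcp_rot: [3.139, 0.0, 1.958]
contact_force: [5.4, -1.4, -0.2]
opening: 0.106
grasp_force: 29.3
```

```bash
python3 -c "
from h import *
s=r.sense();print(s['contact_force'],s['opening'],s['grasp_force'])
go((425.5,163,111),1.964)
for th0,th1 in((.06,1.7),):
  for k in range(1,17):
    t=th0+(th1-th0)*k/16
    f=lambda t:np.array([-168*np.cos(t)+50*np.sin(t),168*np.sin(t)+50*np.cos(t)])
    print(k,round(t,2),(f(t)-f(th0)).round(0),end=' ')
"
```

```text
[ 5.37076575 -1.42168628 -0.15754394] 0.10557750155346873 29.291243255138397
at 4.3 [427.6 161.4 111. ] [3.139 0.    1.958] shift [ 2.3 -1.3 -0. ] rotdeg [ 0.2  0.  -0.3]
1 0.16 [ 7. 17.] 2 0.27 [16. 32.] 3 0.37 [26. 47.] 4 0.47 [38. 61.] 5 0.57 [51. 73.] 6 0.68 [65. 84.] 7 0.78 [80. 94.] 8 0.88 [ 96. 101.] 9 0.98 [113. 108.] 10 1.08 [130. 112.] 11 1.19 [148. 115.] 12 1.29 [166. 115.] 13 1.39 [184. 114.] 14 1.49 [202. 111.] 15 1.6 [219. 107.] 16 1.7 [236. 100.]
```

carry_out(delta_pos=[[0,0.007,-0.017],[0,0.016,-0.032],[0,0.026,-0.047],[0,0.038,-0.061],[0,0.051,-0.073],[0,0.065,-0.084],[0,0.08,-0.094],[0,0.08,-0.094]], rot=[[0,0,0],[0,0,0],[0,0,0],[0,0,0],[0,0,0],[0,0,0],[0,0,0],[0,0,0]])

```text
clock: 5.3
eef_pos: [501.3, 192.7, 204.0]
tcp_rot: [3.14, -0.001, 1.958]
contact_force: [6.9, 6.7, -9.6]
opening: 0.104
grasp_force: 30.2
```

```bash
python3 -c "
from h import *
s=r.sense();print(s['contact_force'],s['opening'],s['grasp_force'],s['qpos'])
cv2.imwrite('pics/s1.png',cv2.resize(r.grab_frame('scene')[60:230,220:400],(600,566)))
"
```

```text
[ 6.92902744  6.69973862 -9.57649542] 0.10440837267727218 30.223571062088013 [ 3.63285659e-01  2.75234633e-01  1.87337928e+00  1.82334511e-03
  9.91283836e-01 -2.45974979e-02]
```

View pics/s1.png

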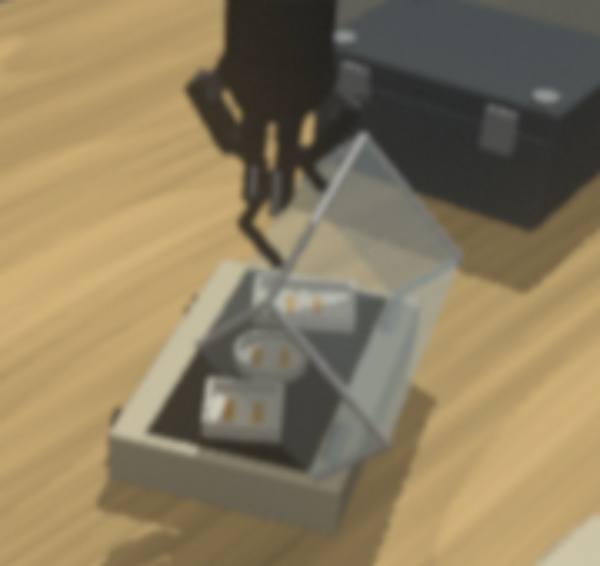

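The cover is open about 45° with the bar held. I'll continue the swing.

carry_out(delta_pos=[[0,0.016,-0.007],[0,0.033,-0.014],[0,0.05,-0.018],[0,0.068,-0.021],[0,0.086,-0.021],[0,0.104,-0.02],[0,0.122,-0.017],[0,0.122,-0.017]], rot=[[0,0,0],[0,0,0],[0,0,0],[0,0,0],[0,0,0],[0,0,0],[0,0,0],[0,0,0]])

```text
clock: 6.35
eef_pos: [613.3, 239.5, 221.3]
tcp_rot: [3.141, -0.003, 1.958]
contact_force: [-1.2, 8.8, 0.8]
opening: 0.106
grasp_force: 30.7
```

carry_out(delta_pos=[[0,0.017,0.004],[0,0.034,0.011],[0,0.038,0.013],[0,0.038,0.013]], rot=[[0,0,0],[0,0,0],[0,0,0],[0,0,0]])

```text
clock: 6.85
eef_pos: [647.9, 253.7, 208.2]
tcp_rot: [-3.141, -0.003, 1.958]
contact_force: [-0.6, 8.4, -0.9]
opening: 0.1
grasp_force: 30.7
```

```bash
python3 -c "
from h import *
s=r.sense();print(s['contact_force'],s['opening'],s['grasp_force'],s['qpos'])
cv2.imwrite('pics/s2.png',cv2.resize(r.grab_frame('scene')[60:230,220:400],(600,566)))
"
```

```text
[-0.57102767  8.38481018 -0.85542826] 0.09965642476747875 30.65249741077423 [ 0.36973502  0.50472546  1.51048456  0.00335057  1.12661356 -0.01901734]
```

View pics/s2.png

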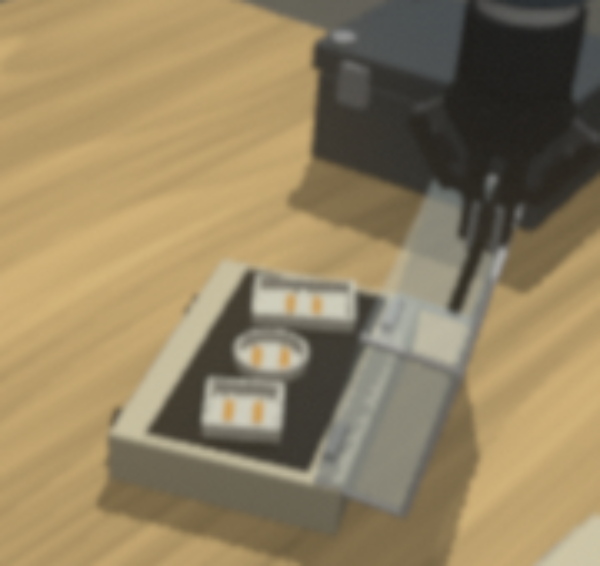

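Cover stands past vertical (~1.7 rad). Release, lift, and back off over the nests to look.

carry_out(delta_pos=[[0,0,0],[0,0,0],[0,0,0],[0,0,-0.04],[0,0,-0.09],[-0.02,-0.03,-0.11],[-0.04,-0.085,-0.11],[-0.07,-0.135,-0.11]], rot=[[0,0,0],[0,0,0],[0,0,0],[0,0,0],[0,0,0],[0,0,0],[0,0,0],[0,0,0]], claw=0.03)

```text
clock: 7.9
eef_pos: [548.5, 135.0, 318.5]
tcp_rot: [3.141, 0.0, 1.958]
contact_force: [-0.2, -1.1, 1.2]
opening: 0.349
grasp_force: 0.0
```

carry_out(delta_pos=[[-0.01,-0.015,0],[-0.01,-0.015,0],[-0.01,-0.015,0]], rot=[[0,0,0],[0,0,0],[0,0,0]])

```text
clock: 8.28
eef_pos: [540.8, 121.7, 318.4]
tcp_rot: [3.141, -0.0, 1.958]
contact_force: [0.2, 0.3, 0.5]
opening: 0.349
grasp_force: 0.0
```

```bash
python3 -c "
from h import *
print(np.round(r.sense()['eef_pos'],1),r.sense()['tcp_rot'])
a=r.grab_frame('wrist');cv2.imwrite('pics/w2.png',cv2.resize(a[50:250,180:400],(660,600),interpolation=cv2.INTER_CUBIC))
cv2.imwrite('pics/w2raw.png',a)
for n in ('round','long','square'):print(n,[(d['box'],d['p']) for d in r.recognise(f'nest_{n}_floor','wrist')])
"
```

```text
[540.8 121.7 318.4] [ 3.14066935e+00 -1.82065950e-04  1.95771533e+00]
round [([234.3, 75.8, 275.9, 123.6], 0.89)]
long [([221.1, 5.9, 296.7, 64.9], 0.56)]
square [([230.6, 130.8, 284.6, 178.6], 0.65)]
```

View pics/w2.png

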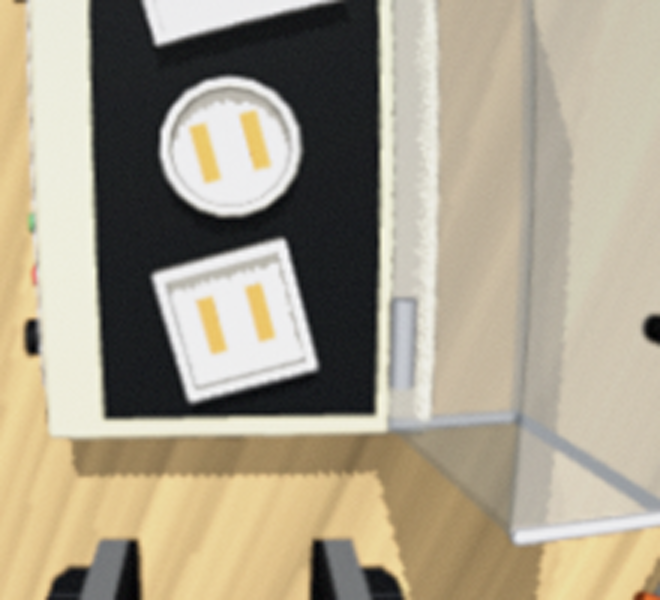

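The nests are turned roughly 12° from the station frame. Square corners are near (152,270), (285,238), (318,372) and (188,402); round centre near (231,147) in the crop.

Run:
```python
from h import *
a=cv2.imread('pics/w2raw.png').astype(int)
print(r.sense()['eef_pos'])
m=((a.min(2)>150)&(a.max(2)-a.min(2)<25)).astype(np.uint8)
m=cv2.morphologyEx(m,cv2.MORPH_CLOSE,np.ones((5,5)))
n,l,st,c=cv2.connectedComponentsWithStats(m)
for i in range(1,n):
    x,y,w,h,A=st[i]
    if A<900 or A>8000: continue
    cn=max(cv2.findContours((l==i).astype(np.uint8),cv2.RETR_EXTERNAL,cv2.CHAIN_APPROX_NONE)[0],key=len)[:,0]
    P=np.array([onz('wrist',p,58)[:2] for p in cn],np.float32)
    b=cv2.minAreaRect(P)
    print(st[i],'rect',np.round(b[0],1),np.round(b[1],1),b[2],'circle',cv2.minEnclosingCircle(P),'edgesdeg',b[2]%90)
```

```text
[540.29750855 121.73278732 317.94571294]
[  0  65  19 105 995] rect [133.9  44. ] [ 54.5 178.4] 14.834322929382324 circle ((111.6614990234375, 38.12847137451172), 89.30332946777344) edgesdeg 14.834322929382324
[ 234   76   46   46 1429] rect [512.9 194.4] [56.5 57.3] 22.292837142944336 circle ((512.5401611328125, 194.53811645507812), 29.398681640625) edgesdeg 22.292837142944336
[ 231  130   55   54 1798] rect [543.3 126. ] [58.6 59.3] 37.542327880859375 circle ((543.3571166992188, 126.03631591796875), 40.541351318359375) edgesdeg 37.542327880859375
[  19  223   92   77 4835] rect [ 296.  -166.3] [189.3 138.2] 17.509748458862305 circle ((296.9183654785156, -165.63446044921875), 114.94334411621094) edgesdeg 17.509748458862305
[ 411  255   89   77 3710] rect [1011.7   43. ] [134.8 269.9] 79.7998046875 circle ((1012.4725341796875, 50.3863410949707), 135.45721435546875) edgesdeg 79.7998046875
```

Run:
```python
from h import *
d=r.cut_out('nest_long_floor','wrist')[0]
cn=max(cv2.findContours(d['mask'].astype(np.uint8),cv2.RETR_EXTERNAL,cv2.CHAIN_APPROX_NONE)[0],key=len)[:,0]
for z in(54,58):
    P=np.array([onz('wrist',p,z)[:2] for p in cn],np.float32);print(d['p'],d['box'],cv2.minAreaRect(P))
```

```text
0.96 [221.6, 7.2, 297.0, 63.7] ((482.45892333984375, 272.6405944824219), (84.88520812988281, 63.05440139770508), 36.44198989868164)
0.96 [221.6, 7.2, 297.0, 63.7] ((482.7738342285156, 271.768798828125), (83.99627685546875, 62.39409637451172), 36.44198989868164)
```

carry_out(delta_pos=[[-0.05,-0.014,0.015],[-0.1,-0.028,0.03],[-0.15,-0.042,0.045],[-0.2,-0.056,0.06],[-0.25,-0.07,0.075],[-0.285,-0.079,0.088],[-0.285,-0.079,0.088],[-0.285,-0.079,0.088]], rot=[[0,0,0],[0,0,0],[0,0,0],[0,0,0],[0,0,0],[0,0,0],[0,0,0],[0,0,0]], claw=0.06)

```text
clock: 9.52
eef_pos: [574.3, -172.2, 230.2]
tcp_rot: [-3.141, -0.001, 1.958]
contact_force: [-0.5, -0.2, -0.6]
opening: 0.706
grasp_force: 0.0
```

```bash
cat >> h.py <<'E'
def look(t,z,n=None):
    "mask of t in a new wrist picture, on the plane z: rect and circle"
    a=r.grab_frame('wrist')
    if n: cv2.imwrite('pics/'+n,a)
    for d in r.cut_out(t,'wrist')[:2]:
        cn=max(cv2.findContours(d['mask'].astype(np.uint8),cv2.RETR_EXTERNAL,cv2.CHAIN_APPROX_NONE)[0],key=len)[:,0]
        for h in np.atleast_1d(z):
            P=np.array([onz('wrist',p,h)[:2] for p in cn],np.float32);b=cv2.minAreaRect(P)
            print(t,round(d['p'],2),np.round(d['box']),'z',h,'rect',np.round(b[0],1),np.round(b[1],1),round(b[2],1),'circ',cv2.minEnclosingCircle(P))
E
python3 -c "
from h import *
print(r.sense()['eef_pos'])
look('capacitor_center',[0,20,40],'w3.png')
look('slim_capacitor_center',40)
"
```

```text
[ 574.28502816 -172.17765699  230.15964096]
capacitor_center 0.95 [246.  97. 281. 130.] z 0 rect [ 558.2 -113.9] [38.5 38.8] 22.4 circ ((558.2265014648438, -114.56481170654297), 20.407487869262695)
capacitor_center 0.95 [246.  97. 281. 130.] z 20 rect [ 557.5 -113.3] [36.2 36.6] 22.4 circ ((557.5626220703125, -113.9538345336914), 19.23688316345215)
capacitor_center 0.95 [246.  97. 281. 130.] z 40 rect [ 556.8 -112.7] [34.  34.4] 22.4 circ ((556.898681640625, -113.34274291992188), 18.06633186340332)
```

carry_out(delta_pos=[[0.03,0.003,0.05],[0.0615,0.0065,0.1],[0.0615,0.0065,0.145],[0.0615,0.0065,0.175],[0.0615,0.0065,0.193],[0.0615,0.0065,0.193]], rot=[[0,0,0],[0,0,0],[0,0,0],[0,0,0],[0,0,0],[0,0,0]])

```text
clock: 10.48
eef_pos: [556.6, -112.9, 36.7]
tcp_rot: [-3.14, -0.001, 1.958]
contact_force: [-0.1, 0.3, 0.1]
opening: 0.702
grasp_force: 0.0
```

carry_out(delta_pos=[[0,0,0],[0,0,0],[0,0,0],[0,0,0],[0,0,0],[0,0,0]], rot=[[0,0,0],[0,0,0],[0,0,0],[0,0,0],[0,0,0],[0,0,0]], claw=0, grip_force=30)

```text
clock: 11.22
eef_pos: [558.0, -113.6, 38.8]
tcp_rot: [3.139, 0.001, 1.957]
contact_force: [-1.7, 1.2, 7.1]
opening: 0.396
grasp_force: 30.1
```

```bash
python3 -c "
from h import *
go((513,194.5,160),1.958)
"
```

```text
at 11.225 [ 558.  -113.6   38.8] [3.139e+00 1.000e-03 1.957e+00] shift [ 302.1   74.7 -121.5] rotdeg [ 0.1  0.1 -0. ]
```

carry_out(delta_pos=[[0,0,-0.045],[0.015,0.004,-0.095],[0.065,0.016,-0.125],[0.12,0.03,-0.125],[0.17,0.042,-0.125],[0.22,0.054,-0.125],[0.27,0.067,-0.125],[0.302,0.075,-0.125]], rot=[[0,0,0],[0,0,0],[0,0,0],[0,0,0],[0,0,0],[0,0,0],[0,0,0],[0,0,0]])

```text
clock: 12.22
eef_pos: [512.2, 196.8, 163.1]
tcp_rot: [3.14, -0.0, 1.959]
contact_force: [0.1, -0.7, -0.3]
opening: 0.396
grasp_force: 30.3
```

carry_out(delta_pos=[[0,0,0],[0,0,0]], rot=[[0,0,0],[0,0,0]])

```text
clock: 12.48
eef_pos: [512.5, 194.2, 162.6]
tcp_rot: [3.141, 0.0, 1.958]
contact_force: [-0.1, -0.6, -1.1]
opening: 0.395
grasp_force: 30.3
```

```bash
python3 -c "
from h import *
s=r.sense();print(s['opening'],s['grasp_force'],s['contact_force'])
go((513,194.5,90),1.958)
"
```

```text
0.394997742758195 30.327379850205034 [-0.11497003 -0.5691159  -1.08097689]
at 12.475 [512.5 194.2 162.6] [3.141 0.    1.958] shift [ 0.1  0.5 72.6] rotdeg [0. 0. 0.]
```

carry_out(delta_pos=[[0,0,0.03],[0,0,0.055],[0,0,0.068],[0,0,0.074],[0,0,0.074],[0,0,0.074]], rot=[[0,0,0],[0,0,0],[0,0,0],[0,0,0],[0,0,0],[0,0,0]])

```text
clock: 13.22
eef_pos: [513.1, 194.6, 88.9]
tcp_rot: [3.14, 0.0, 1.957]
contact_force: [0.5, 1.2, -0.7]
opening: 0.398
grasp_force: 30.6
```

```bash
python3 -c "
from h import *
s=r.sense();print(s['eef_pos'],s['opening'],s['grasp_force'],s['contact_force'])
"
```

```text
[513.06590878 194.57683198  88.89382376] 0.3975746480675926 30.590089521137998 [ 0.45671041  1.19170666 -0.70746989]
```

carry_out(delta_pos=[[0,0,0.001],[0,0,0.002],[0,0,0.002]], rot=[[0,0,0],[0,0,0],[0,0,0]])

```text
clock: 13.6
eef_pos: [513.0, 194.7, 88.3]
tcp_rot: [3.14, 0.0, 1.958]
contact_force: [-5.1, -2.3, 21.0]
opening: 0.399
grasp_force: 32.8
```

carry_out(delta_pos=[[0,0,-0.001],[0,0,-0.001],[0,0,-0.001],[0,0,-0.001],[0,0,-0.03],[0,0,-0.08],[0,0,-0.12],[0,0,-0.14]], rot=[[0,0,0],[0,0,0],[0,0,0],[0,0,0],[0,0,0],[0,0,0],[0,0,0],[0,0,0]], claw=0.06)

```text
clock: 14.6
eef_pos: [513.3, 194.9, 228.6]
tcp_rot: [3.139, 0.0, 1.958]
contact_force: [0.2, -0.6, 0.2]
opening: 0.705
grasp_force: 0.0
```

carry_out(delta_pos=[[-0.058,-0.004,0],[-0.115,-0.008,0],[-0.173,-0.012,0],[-0.23,-0.016,0],[-0.288,-0.02,0],[-0.345,-0.025,0],[-0.403,-0.029,0],[-0.46,-0.034,0]], rot=[[0,0,-5],[0,0,-10],[0,0,-15],[0,0,-20],[0,0,-25],[0,0,-30],[0,0,-36],[0,0,-41]])

```text
clock: 15.6
eef_pos: [654.9, -246.1, 226.0]
tcp_rot: [3.141, -0.0, 2.676]
contact_force: [-0.1, 1.2, 0.6]
opening: 0.702
grasp_force: 0.0
```

```bash
python3 -c "
from h import *
go((689,-347,230),2.68)
"
```

```text
at 15.6 [ 654.9 -246.1  226. ] [ 3.141 -0.     2.676] shift [-75.7 -74.9  -4. ] rotdeg [ 0.  -0.  -0.2]
```

carry_out(delta_pos=[[-0.038,-0.038,0],[-0.076,-0.075,0],[-0.076,-0.075,0],[-0.076,-0.075,0]], rot=[[0,0,0],[0,0,0],[0,0,0],[0,0,0]])

```text
clock: 16.1
eef_pos: [688.1, -345.1, 225.4]
tcp_rot: [3.141, -0.002, 2.673]
contact_force: [-0.1, 0.0, -0.3]
opening: 0.699
grasp_force: 0.0
```

```bash
python3 -c "
from h import *
print(r.sense()['eef_pos'])
look('transformer_center',[0,20,40],'w4.png')
a=cv2.imread('pics/w4.png');cv2.imwrite('pics/w4c.png',cv2.resize(a[60:210,170:340],(680,600),interpolation=cv2.INTER_CUBIC))
"
```

```text
[ 688.0765219  -345.05629781  225.44226677]
transformer_center 0.78 [235.  86. 269. 143.] z 0 rect [ 633.6 -320.2] [40.1 62.9] 63.6 circ ((633.587646484375, -320.00299072265625), 34.11128616333008)
transformer_center 0.78 [235.  86. 269. 143.] z 20 rect [ 633.  -319.7] [37.8 59.2] 63.6 circ ((632.9501953125, -319.5144958496094), 32.12908935546875)
transformer_center 0.78 [235.  86. 269. 143.] z 40 rect [ 632.4 -319.2] [35.4 55.6] 63.6 circ ((632.312744140625, -319.0260009765625), 30.146888732910156)
```

View pics/w4c.png

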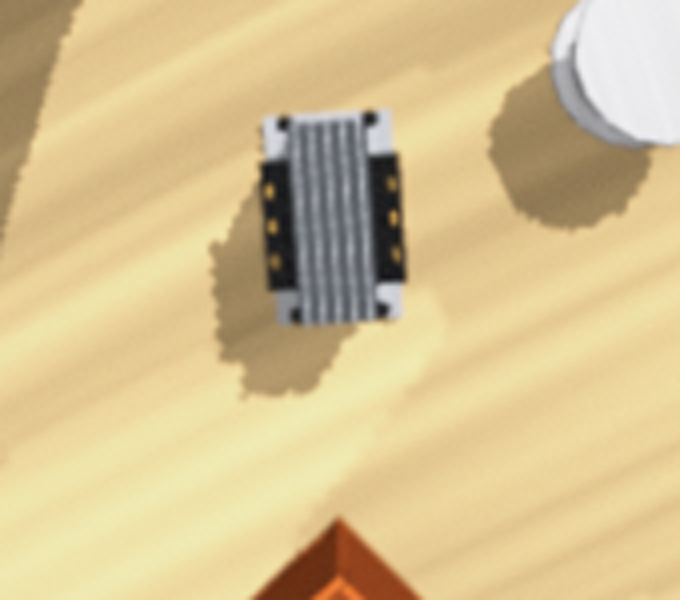

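The transformer stands upright; its core axis runs from (322,118) to (338,322) in the crop, tilted a few degrees from the tool axis.

```bash
python3 -c "
from h import *
q=lambda x,y:(170+x/4,60+y/4)
a=onz('wrist',q(323,118),40);b=onz('wrist',q(341,322),40);print(a,b,np.linalg.norm(a-b),(a+b)/2,np.arctan2(a[1]-b[1],a[0]-b[0]))
c=[onz('wrist',q(*p),2)[:2] for p in((263,116),(392,108),(403,320),(278,325))];print(np.mean(c,0),[np.arctan2(*(u-v)[::-1]) for u,v in((c[0],c[3]),(c[1],c[2]))])
"
```

```text
[ 609.05526182 -309.41747297   40.        ] [ 657.88914064 -328.969993     40.        ] 52.6027447944613 [ 633.47220123 -319.19373298   40.        ] 2.7607514687477392
[ 634.29870234 -319.25505402] [np.float64(2.7381969339007655), np.float64(2.7318276704084643)]
```

carry_out(delta_pos=[[0.03,-0.001,0.05],[0.06,-0.0015,0.1],[0.06,-0.0015,0.145],[0.06,-0.0015,0.175],[0.06,-0.0015,0.188],[0.06,-0.0015,0.188]], rot=[[0,0,-4],[0,0,-4],[0,0,-4],[0,0,-4],[0,0,-4],[0,0,-4]])

```text
clock: 16.95
eef_pos: [634.3, -318.9, 38.2]
tcp_rot: [3.141, -0.001, 2.744]
contact_force: [0.4, -0.1, 0.7]
opening: 0.706
grasp_force: 0.0
```

carry_out(delta_pos=[[0,0,0],[0,0,0],[0,0,0],[0,0,0],[0,0,0],[0,0,0]], rot=[[0,0,0],[0,0,0],[0,0,0],[0,0,0],[0,0,0],[0,0,0]], claw=0, grip_force=50)

```text
clock: 17.7
eef_pos: [635.4, -320.2, 40.2]
tcp_rot: [-3.141, 0.003, 2.743]
contact_force: [-0.4, 0.5, 7.3]
opening: 0.391
grasp_force: 51.8
```

```bash
python3 -c "
from h import *
go((483,272.5,170),.645+np.pi)
"
```

```text
at 17.7 [ 635.4 -320.2   40.2] [-3.141e+00  3.000e-03  2.743e+00] shift [ 370.1  487.1 -130.9] rotdeg [ -0.1   0.1 -59.8]
```

carry_out(delta_pos=[[0,0,-0.05],[0.015,0.02,-0.1],[0.048,0.063,-0.135],[0.082,0.108,-0.135],[0.116,0.153,-0.135],[0.15,0.197,-0.135],[0.184,0.242,-0.135],[0.218,0.287,-0.135]], rot=[[0,0,0],[0,0,-5],[0,0,-12],[0,0,-20],[0,0,-28],[0,0,-36],[0,0,-44],[0,0,-52]])

```text
clock: 18.7
eef_pos: [544.0, 31.0, 173.7]
tcp_rot: [-3.141, 0.001, -2.628]
contact_force: [1.3, 0.3, -2.7]
opening: 0.384
grasp_force: 51.3
```

```bash
python3 -c "
from h import *
go((483,272.5,170),.645+np.pi)
"
```

```text
at 18.7 [544.   31.  173.7] [-3.141e+00  1.000e-03 -2.628e+00] shift [-65.4 240.3   3.7] rotdeg [-0.   0.  -7.5]
```

carry_out(delta_pos=[[-0.014,0.051,0],[-0.028,0.102,0],[-0.042,0.154,0],[-0.055,0.2,0],[-0.0655,0.24,0],[-0.0655,0.24,0],[-0.0655,0.24,0]], rot=[[0,0,-2],[0,0,-4],[0,0,-6],[0,0,-7.5],[0,0,-7.5],[0,0,-7.5],[0,0,-7.5]])

```text
clock: 19.58
eef_pos: [484.8, 270.5, 173.3]
tcp_rot: [-3.141, -0.0, -2.501]
contact_force: [-0.7, -0.1, -3.6]
opening: 0.384
grasp_force: 51.4
```

```bash
python3 -c "
from h import *
go((483,272.5,90),.645+np.pi)
cv2.imwrite('pics/w5.png',cv2.resize(r.grab_frame('wrist'),(768,576)))
"
```

```text
at 19.575 [484.8 270.5 173.3] [-3.141 -0.    -2.501] shift [ 0.2  2.7 83.3] rotdeg [-0.  -0.  -0.3]
```

View pics/w5.png

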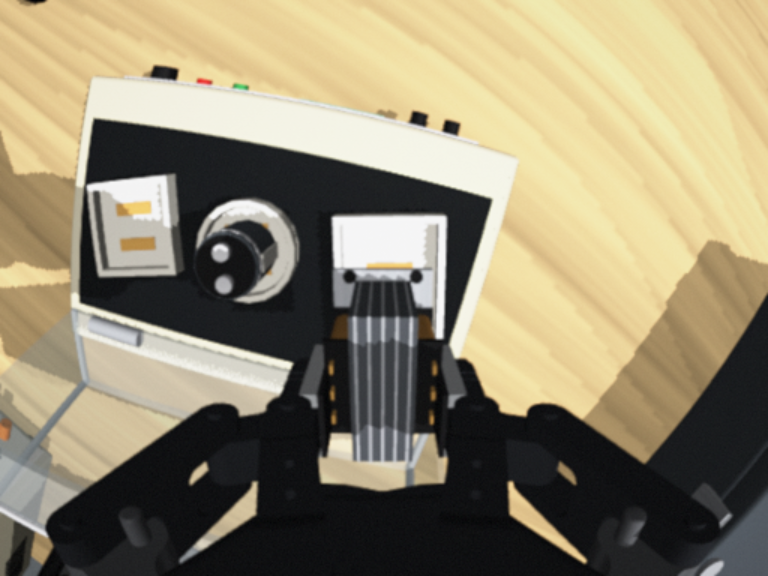

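The transformer lines up with the long nest and sits 2–3 mm to the left of its centre. The capacitor stands upright in the round dish.

carry_out(delta_pos=[[0,0.0025,0.02],[0,0.0025,0.045],[0,0.0025,0.068],[0,0.0025,0.08],[0,0.0025,0.083],[0,0.0025,0.084]], rot=[[0,0,0],[0,0,0],[0,0,0],[0,0,0],[0,0,0],[0,0,0]])

```text
clock: 20.38
eef_pos: [483.5, 272.1, 90.2]
tcp_rot: [-3.141, -0.001, -2.502]
contact_force: [-4.9, -6.5, 12.9]
opening: 0.382
grasp_force: 53.3
```

carry_out(delta_pos=[[0,0,0.001],[0,0,0.001]], rot=[[0,0,0],[0,0,0]])

```text
clock: 20.62
eef_pos: [483.5, 272.1, 90.2]
tcp_rot: [-3.141, -0.001, -2.502]
contact_force: [-7.1, -6.9, 13.5]
opening: 0.38
grasp_force: 53.5
```

carry_out(delta_pos=[[0,0,0],[0,0,0],[0,0,0],[0,0,0],[0,0,-0.03],[0,0,-0.08],[0,0,-0.12],[0,0,-0.14]], rot=[[0,0,0],[0,0,0],[0,0,0],[0,0,0],[0,0,0],[0,0,0],[0,0,0],[0,0,0]], claw=0.058)

```text
clock: 21.62
eef_pos: [484.3, 273.4, 230.7]
tcp_rot: [-3.141, 0.003, -2.502]
contact_force: [-0.1, -0.6, 0.7]
opening: 0.68
grasp_force: 0.0
```

carry_out(delta_pos=[[0.036,-0.046,0],[0.072,-0.092,0],[0.108,-0.138,0],[0.144,-0.184,0],[0.18,-0.23,0],[0.216,-0.276,0],[0.252,-0.322,0],[0.288,-0.37,0]], rot=[[0,0,4],[0,0,9],[0,0,14],[0,0,18],[0,0,23],[0,0,28],[0,0,33],[0,0,37]])

```text
clock: 22.62
eef_pos: [473.1, -197.8, 228.4]
tcp_rot: [-3.142, 0.0, 3.133]
contact_force: [0.8, 0.8, -0.6]
opening: 0.682
grasp_force: 0.0
```

```bash
python3 -c "
from h import *
go((470,-330,230),np.pi)
"
```

```text
at 22.625 [ 473.1 -197.8  228.4] [-3.142  0.     3.133] shift [   2.  -132.3   -1.6] rotdeg [-0.   0.  -0.5]
```

carry_out(delta_pos=[[0,-0.05,0],[0.001,-0.1,0],[0.002,-0.132,0],[0.002,-0.132,0],[0.002,-0.132,0]], rot=[[0,0,0],[0,0,0],[0,0,0],[0,0,0],[0,0,0]])

```text
clock: 23.25
eef_pos: [470.4, -327.3, 228.0]
tcp_rot: [3.141, -0.001, 3.135]
contact_force: [0.1, -0.4, -0.7]
opening: 0.679
grasp_force: 0.0
```

```bash
python3 -c "
from h import *
print(r.sense()['eef_pos'],r.sense()['tcp_rot'])
look('relay_center',[0,22,45],'w6.png')
a=cv2.imread('pics/w6.png');cv2.imwrite('pics/w6c.png',cv2.resize(a[60:210,170:340],(680,600),interpolation=cv2.INTER_CUBIC))
"
```

```text
[ 470.42229421 -327.26369988  227.95618769] [ 3.14083756e+00 -6.01394391e-04  3.13549080e+00]
```

View pics/w6c.png

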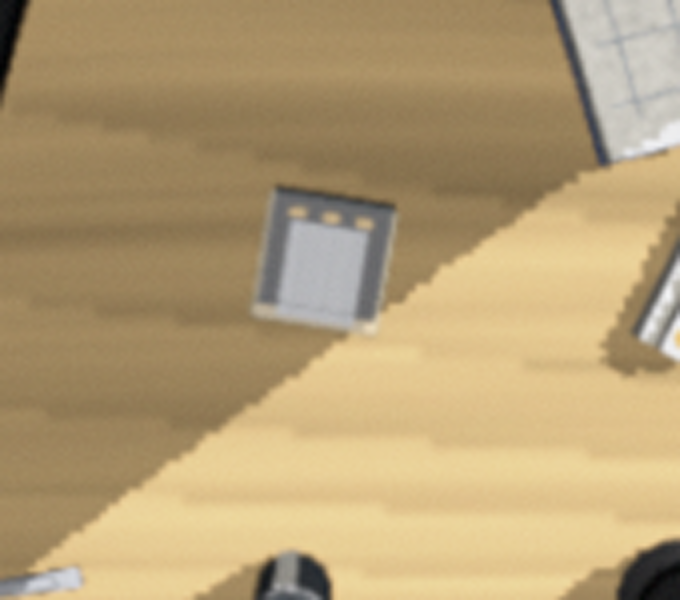

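The relay stands upright at crop corners (275,188), (395,207), (378,331) and (252,313), turned about 9°. The slim capacitor is below it at (293,580).

```bash
python3 -c "
from h import *
q=lambda x,y:(170+x/4,60+y/4)
for z in (25,45):
  c=[onz('wrist',q(*p),z)[:2] for p in((275,190),(395,208),(378,331),(252,313))]
  print(z,np.mean(c,0),[np.linalg.norm(c[i]-c[i-1]).round(1) for i in range(4)],[np.arctan2(*(u-v)[::-1]).round(3) for u,v in((c[0],c[3]),(c[1],c[2]),(c[2],c[3]),(c[1],c[0]))])
c=r.recognise('relay_center','wrist');print(c)
"
```

```text
25 [ 421.77450411 -331.25404483] [np.float64(34.0), np.float64(32.4), np.float64(33.8), np.float64(34.6)] [np.float64(2.944), np.float64(3.007), np.float64(1.42), np.float64(1.415)]
45 [ 420.2334266  -330.99862131] [np.float64(31.9), np.float64(30.4), np.float64(31.7), np.float64(32.4)] [np.float64(2.944), np.float64(3.007), np.float64(1.42), np.float64(1.415)]
[{'box': [235.7, 108.8, 267.6, 144.6], 'p': 0.9}]
```

carry_out(delta_pos=[[0.025,-0.002,0.05],[0.05,-0.004,0.1],[0.05,-0.004,0.145],[0.05,-0.004,0.175],[0.05,-0.004,0.19],[0.05,-0.004,0.19]], rot=[[0,0,5],[0,0,8.6],[0,0,8.6],[0,0,8.6],[0,0,8.6],[0,0,8.6]])

```text
clock: 24.15
eef_pos: [420.6, -330.9, 37.9]
tcp_rot: [3.141, -0.001, 2.986]
contact_force: [-0.4, -0.0, 0.4]
opening: 0.678
grasp_force: 0.0
```

carry_out(delta_pos=[[0,0,0],[0,0,0],[0,0,0],[0,0,0],[0,0,0],[0,0,0]], rot=[[0,0,0],[0,0,0],[0,0,0],[0,0,0],[0,0,0],[0,0,0]], claw=0, grip_force=30)

```text
clock: 24.9
eef_pos: [421.5, -332.2, 39.6]
tcp_rot: [-3.14, 0.002, 2.986]
contact_force: [0.1, 1.8, 7.0]
opening: 0.395
grasp_force: 31.0
```

```bash
python3 -c "
from h import *
go((543.3,126,180),.655+np.pi)
"
```

```text
at 24.9 [ 421.5 -332.2   39.6] [-3.140e+00  2.000e-03  2.986e+00] shift [ -49.4  471.4 -140.8] rotdeg [ -0.1   0.1 -46.5]
```

carry_out(delta_pos=[[0,0,-0.05],[-0.002,0.02,-0.1],[-0.008,0.07,-0.138],[-0.013,0.125,-0.138],[-0.019,0.18,-0.138],[-0.025,0.235,-0.138],[-0.03,0.29,-0.138],[-0.036,0.345,-0.138]], rot=[[0,0,0],[0,0,-5],[0,0,-12],[0,0,-20],[0,0,-28],[0,0,-36],[0,0,-42],[0,0,-46.5]])

```text
clock: 25.9
eef_pos: [510.0, 5.5, 176.9]
tcp_rot: [-3.141, 0.001, -2.483]
contact_force: [1.4, -0.6, -1.3]
opening: 0.392
grasp_force: 30.6
```

```bash
python3 -c "
from h import *
go((543.3,126,180),.655+np.pi)
"
```

```text
at 25.9 [510.    5.5 176.9] [-3.141e+00  1.000e-03 -2.483e+00] shift [-100.1   74.9   -3. ] rotdeg [-0.   0.   0.2]
```

carry_out(delta_pos=[[-0.04,0.03,0],[-0.08,0.06,0],[-0.1,0.075,0],[-0.1,0.075,0],[-0.1,0.075,0]], rot=[[0,0,0],[0,0,0],[0,0,0],[0,0,0],[0,0,0]])

```text
clock: 26.52
eef_pos: [542.9, 123.5, 176.4]
tcp_rot: [-3.141, -0.001, -2.486]
contact_force: [-0.1, -0.9, -1.0]
opening: 0.393
grasp_force: 30.6
```

```bash
python3 -c "
from h import *
go((543.3,126,90),.655+np.pi)
cv2.imwrite('pics/w7.png',cv2.resize(r.grab_frame('wrist'),(768,576)))
"
```

```text
at 26.525 [542.9 123.5 176.4] [-3.141e+00 -1.000e-03 -2.486e+00] shift [-1.9  1.7 86.4] rotdeg [-0.  -0.   0.1]
```

View pics/w7.png

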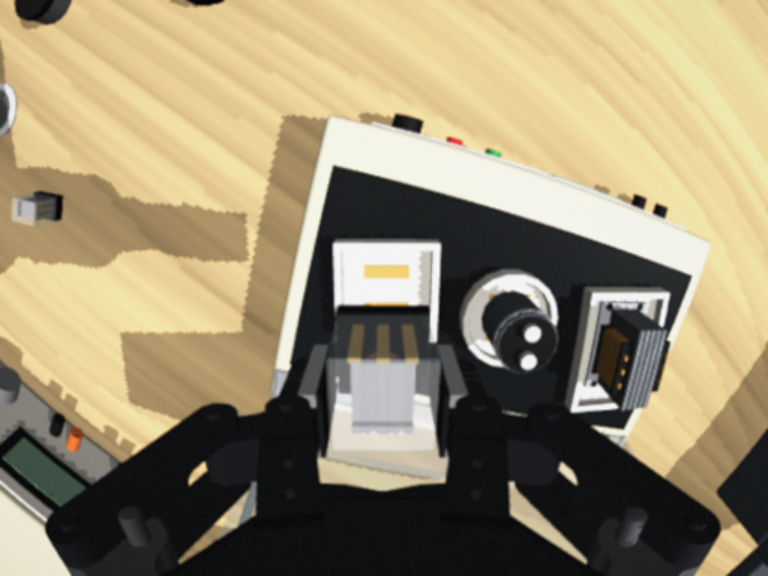

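The relay lines up with the square nest, and the capacitor and transformer stand upright in theirs. Descend.

carry_out(delta_pos=[[-0.002,0.0015,0.02],[-0.002,0.0015,0.045],[-0.002,0.0015,0.068],[-0.002,0.0015,0.081],[-0.002,0.0015,0.086],[-0.002,0.0015,0.087]], rot=[[0,0,0],[0,0,0],[0,0,0],[0,0,0],[0,0,0],[0,0,0]])

```text
clock: 27.32
eef_pos: [544.3, 126.3, 89.7]
tcp_rot: [-3.141, 0.001, -2.486]
contact_force: [0.1, -0.1, -0.4]
opening: 0.392
grasp_force: 30.6
```

carry_out(delta_pos=[[0,0,0.0005],[0,0,0.0005]], rot=[[0,0,0],[0,0,0]])

```text
clock: 27.58
eef_pos: [544.4, 126.3, 89.7]
tcp_rot: [-3.141, 0.001, -2.486]
contact_force: [-2.0, -3.5, 5.7]
opening: 0.395
grasp_force: 31.3
```

carry_out(delta_pos=[[0,0,0],[0,0,0],[0,0,0],[0,0,0],[0,0,-0.03],[0,0,-0.085],[0,0,-0.145],[0,0,-0.2]], rot=[[0,0,0],[0,0,0],[0,0,0],[0,0,0],[0,0,0],[0,0,0],[0,0,0],[0,0,0]], claw=0.058)

```text
clock: 28.58
eef_pos: [543.9, 126.5, 290.9]
tcp_rot: [-3.141, 0.001, -2.486]
contact_force: [0.9, 0.0, -0.2]
opening: 0.687
grasp_force: 0.0
```

carry_out(delta_pos=[[-0.02,0.005,0],[-0.04,0.01,0],[-0.06,0.015,0],[-0.08,0.02,0],[-0.1,0.024,0],[-0.12,0.029,0],[-0.14,0.034,0],[-0.16,0.038,0]], rot=[[0,0,10],[0,0,20],[0,0,30],[0,0,40],[0,0,50],[0,0,60],[0,0,70],[0,0,80]], claw=0.032)

```text
clock: 29.58
eef_pos: [647.9, 254.8, 288.5]
tcp_rot: [-3.141, -0.0, 2.395]
contact_force: [-0.7, 0.8, -0.1]
opening: 0.374
grasp_force: 0.0
```

```bash
python3 -c "
from h import *
go((648,254,290),1.958)
"
```

```text
at 29.575 [647.9 254.8 288.5] [-3.141 -0.     2.395] shift [-0.6 -0.5 -1.5] rotdeg [-0.  -0.  25.1]
```

carry_out(delta_pos=[[-0.0005,-0.0005,0],[-0.0005,-0.0005,0],[-0.0005,-0.0005,0],[-0.0005,-0.0005,0]], rot=[[0,0,10],[0,0,20],[0,0,25],[0,0,25]])

```text
clock: 30.08
eef_pos: [647.6, 253.5, 288.6]
tcp_rot: [-3.141, -0.0, 1.965]
contact_force: [-0.7, 0.4, -1.1]
opening: 0.375
grasp_force: 0.0
```

```bash
python3 -c "
from h import *
go((648,254,208),1.958)
cv2.imwrite('pics/w8.png',cv2.resize(r.grab_frame('wrist'),(768,576)))
"
```

```text
at 30.075 [647.6 253.5 288.6] [-3.141 -0.     1.965] shift [ 0.3  0.6 80.6] rotdeg [-0.  -0.   0.4]
```

View pics/w8.png

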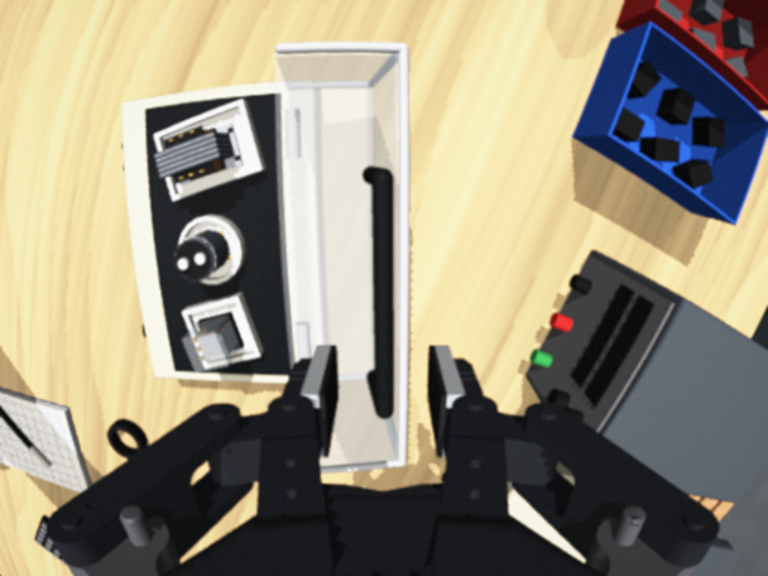

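All three parts stand upright in their nests. The bar is at column 383, centred between the fingers. Grip it.

carry_out(delta_pos=[[0,0,0.03],[0,0,0.06],[0,0,0.076],[0,0,0.0805],[0,0,0.0805]], rot=[[0,0,0],[0,0,0],[0,0,0],[0,0,0],[0,0,0]])

```text
clock: 30.75
eef_pos: [648.1, 253.6, 208.9]
tcp_rot: [3.141, -0.0, 1.965]
contact_force: [0.2, 0.3, 0.0]
opening: 0.375
grasp_force: 0.0
```

carry_out(delta_pos=[[0,0,0],[0,0,0],[0,0,0],[0,0,0],[0,0,0]], rot=[[0,0,0],[0,0,0],[0,0,0],[0,0,0],[0,0,0]], claw=0, grip_force=30)

```text
clock: 31.38
eef_pos: [648.4, 253.7, 209.4]
tcp_rot: [3.139, 0.0, 1.965]
contact_force: [1.0, -0.0, 6.1]
opening: 0.104
grasp_force: 29.5
```

carry_out(delta_pos=[[0,-0.021,-0.009],[0,-0.038,-0.013],[0,-0.056,-0.016],[0,-0.074,-0.017],[0,-0.092,-0.017],[0,-0.11,-0.014],[0,-0.127,-0.01],[0,-0.144,-0.003]], rot=[[0,0,0],[0,0,0],[0,0,0],[0,0,0],[0,0,0],[0,0,0],[0,0,0],[0,0,0]])

```text
clock: 32.38
eef_pos: [516.1, 197.7, 212.9]
tcp_rot: [3.137, 0.002, 1.965]
contact_force: [5.2, -4.4, 4.9]
opening: 0.102
grasp_force: 31.5
```

carry_out(delta_pos=[[0,-0.016,0.007],[0,-0.031,0.017],[0,-0.045,0.028],[0,-0.058,0.04],[0,-0.07,0.054],[0,-0.08,0.069],[0,-0.089,0.084],[0,-0.089,0.084]], rot=[[0,0,0],[0,0,0],[0,0,0],[0,0,0],[0,0,0],[0,0,0],[0,0,0],[0,0,0]])

```text
clock: 33.38
eef_pos: [433.0, 162.9, 126.7]
tcp_rot: [3.141, 0.002, 1.966]
contact_force: [6.1, -7.6, -5.0]
opening: 0.105
grasp_force: 31.8
```

carry_out(delta_pos=[[0,-0.004,0.008],[0,-0.007,0.016],[0,-0.008,0.02],[0,-0.008,0.02]], rot=[[0,0,0],[0,0,0],[0,0,0],[0,0,0]])

```text
clock: 33.88
eef_pos: [425.4, 160.0, 107.1]
tcp_rot: [-3.142, 0.002, 1.966]
contact_force: [3.7, -8.4, -3.5]
opening: 0.1
grasp_force: 32.0
```

Now step gently down until the stop is felt.

carry_out(delta_pos=[[0,-0.0005,0.002],[0,-0.001,0.004],[0,-0.001,0.004],[0,-0.001,0.004]], rot=[[0,0,0],[0,0,0],[0,0,0],[0,0,0]])

```text
clock: 34.38
eef_pos: [424.2, 159.6, 103.2]
tcp_rot: [-3.141, 0.002, 1.966]
contact_force: [2.3, -8.2, -1.0]
opening: 0.102
grasp_force: 32.4
```

carry_out(delta_pos=[[0,-0.0005,0.002],[0,-0.001,0.004],[0,-0.001,0.004],[0,-0.001,0.004]], rot=[[0,0,0],[0,0,0],[0,0,0],[0,0,0]])

```text
clock: 34.88
eef_pos: [423.1, 159.1, 99.2]
tcp_rot: [-3.141, 0.002, 1.966]
contact_force: [1.4, -8.9, 0.4]
opening: 0.103
grasp_force: 32.4
```

carry_out(delta_pos=[[0,0,0.002],[0,0,0.004],[0,0,0.004],[0,0,0.004]], rot=[[0,0,0],[0,0,0],[0,0,0],[0,0,0]])

```text
clock: 35.38
eef_pos: [422.9, 159.3, 97.2]
tcp_rot: [-3.14, 0.001, 1.965]
contact_force: [-8.5, -11.3, 37.8]
opening: 0.102
grasp_force: 36.6
```

```bash
python3 -c "
from h import *
s=r.sense();print(s['eef_pos'],s['contact_force'])
cv2.imwrite('pics/s3.png',cv2.resize(r.grab_frame('scene')[90:210,220:360],(700,600),interpolation=cv2.INTER_CUBIC))
"
```

```text
[422.93685224 159.2628103   97.18763227] [ -8.52711136 -11.32236144  37.81075952]
```

View pics/s3.png

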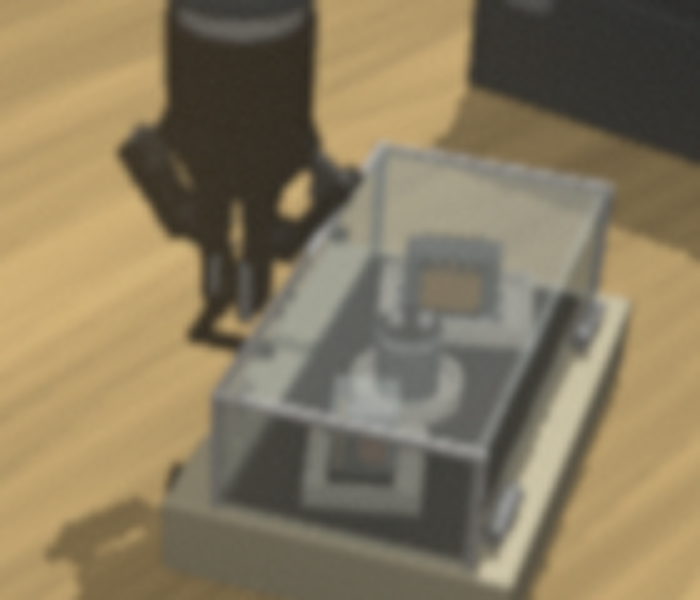

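A 38 N push-back shows the hard stop, and the cover sits flat on the deck with the parts upright inside. Ease off, release and back away.

carry_out(delta_pos=[[0,0,-0.002],[0,0,-0.002],[0,0,-0.002],[0,0,-0.002],[0,0,-0.002],[0,0,-0.03],[0,0,-0.08],[0,0,-0.13]], rot=[[0,0,0],[0,0,0],[0,0,0],[0,0,0],[0,0,0],[0,0,0],[0,0,0],[0,0,0]], claw=0.03)

```text
clock: 36.42
eef_pos: [422.9, 160.1, 226.4]
tcp_rot: [-3.141, -0.0, 1.965]
contact_force: [1.0, -0.1, 0.5]
opening: 0.351
grasp_force: 0.0
```

carry_out(delta_pos=[[-0.03,-0.01,-0.03],[-0.07,-0.02,-0.06],[-0.1,-0.03,-0.06],[-0.1,-0.03,-0.06],[-0.1,-0.03,-0.06],[-0.1,-0.03,-0.06]], rot=[[0,0,0],[0,0,0],[0,0,0],[0,0,0],[0,0,0],[0,0,0]])

```text
clock: 37.17
eef_pos: [433.7, 57.1, 284.9]
tcp_rot: [-3.141, -0.0, 1.966]
contact_force: [0.1, -0.4, 0.5]
opening: 0.353
grasp_force: 0.0
```

```bash
python3 -c "
from h import *
print(r.sense()['eef_pos'],r.sense()['contact_force'])
a=cv2.resize(r.grab_frame('wrist')[20:220,170:400],(575,500));b=cv2.resize(r.grab_frame('scene')[90:330,80:380],(225,180))
cv2.imwrite('pics/fin.png',a)
"
```

```text
[433.74256972  57.05272733 284.92019207] [ 0.06123219 -0.43637935  0.50322518]
```

View pics/fin.png

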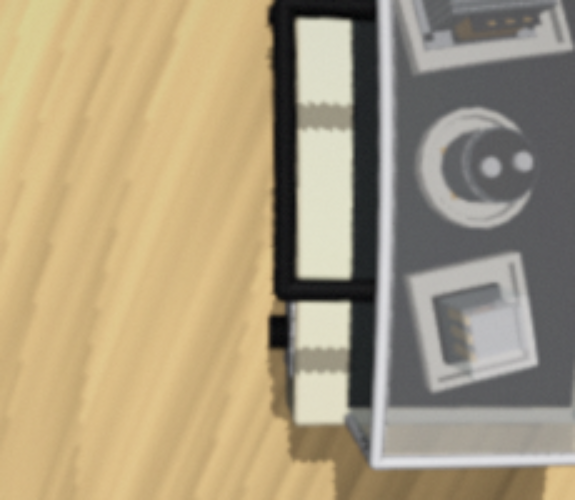

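The final view shows the cover closed, all three parts upright in their nests, and the gripper clear of everything.

```bash
python3 -c "
from rig import r
print(r.sign_off())"
```

```text
the job is handed in; nothing more can be done
None
```

The job is handed in at about 37 s of the 131 s allowed: the thick capacitor, transformer and large relay stand upright in their nests, the cover is closed to its stop, and the look-alikes were not touched.

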